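Turn the mould to its seam side and hold the lamp lid at the mark

TASK

One broad side of the small aluminium mould has been inspected; now turn the mould a quarter turn and stand it upright with one of its two narrow sides (the ones with the parting seam down the middle) flat against the steel stop bar, at the bar's yellow centre line, and let go of it. Then lift the sprung blue lamp lid by its handle until the white line on its edge is level with the red index hand, and finish holding it there with the gripper: the lid springs shut if released, so do not let go. Leave the index hand, the jar beside the box, the pink disc and the loose mould half where they are, and do not knock the mould over.

Things in the scene. Friction and masses are not known exactly. Their poses are not given: they have to be found in the camera images.
- station: Inspection lamp box, fixed. Origin at bench level under the middle of the near face of its stop bar; x points from the bar to the box (away from the robot), y left along the bar, z up. Grey open-topped box: x 115 to 225 mm, y -90 to 90, top z = 100; blue lid hinged on its far edge. Aluminium quadrant rim with ticks at its left side (y 103 to 106), up to z = 205 mm.
- bar_face (a point): Middle of the near face of the steel stop bar, 10 mm above the bench, on the yellow centre line; axes as the station. Bar 130 mm long in y (centred), 14 mm thick, 20 mm high; the bench before it (negative x) is free. Two arms 8 mm high join it to the box.
- block_centre (a point): Aluminium mould, 0.3 to 0.6 kg, standing; its centre, 33 mm above its underside. 65 mm along x, 36 along y (screw heads to 45), 66 high, z up. Broad sides face +-y; narrow sides (36 mm wide, with the seam) face +-x. Starts a few cm before the bar, a broad side roughly towards it. Grasp across the broad sides. Seated, its centre is 32.5 mm before the bar face.
- lid (a joint): Angle of the blue lid, rad: 0 shut, grows as its near edge rises (up to 1.2). Hinge axis parallel to the station's y axis at station x = 225 mm, z = 100 mm. A spring pulls it shut: at the handle about 3 N just above shut, rising to about 7 N at 0.6 rad.
- lid_handle (a point): Middle of the lid's handle: a round steel bar 10 mm thick and 100 mm long, parallel to the station's y axis, 155 mm before the hinge axis and 6 mm above it when shut (station x = 70 mm, z = 106 mm). It stands 39 mm (centre) before the lid's near edge; the gap behind it is open from above and below. Its frame turns with the lid.
- lid_line (a point): Point on the white line along the lid's left edge, 110 mm from the hinge axis (turns with the lid).
- index (a joint): Angle of the red index hand, rad, on the same scale and axis as the lid: the lid must be held at this angle. Held by friction; it is set between 0.35 and 0.62 and must not be moved.
- index_line (a point): The point where lid_line lies when the lid is at the angle of the red index hand. The hand is a red bar 6 mm thick, 9 mm high, beside the lid's left edge (station y 95 to 101 mm), from the hinge to a tab 154 mm out.
- jar: Bystander: clear jar with red cap, 65 mm wide, 99 mm high, origin at its underside.
- disc: Bystander: pink moulded disc, 52 mm wide, 18 mm high, origin at its underside.
- cavity_plate: Bystander: loose aluminium mould half lying flat, 95x88x24 mm, origin at its underside.
Not all that is in view belongs to the job. Leave any purple look-alike of the part that bears block_centre alone.

How it is judged:
On the way:
1. the mould stands with a narrow side flat against the stop bar at its centre line, let go, lid still shut (angle between the x axis of block_centre and the x axis of station, either way round below 0.12 rad and x of block_centre in the frame of station between -0.039 and -0.027 m and y of block_centre in the frame of station between -0.02 and 0.02 m and angle between block_centre's own z axis and vertical below 0.08 rad and contact force between the fingers and block below 0.1 N and value of joint lid below 0.05 rad), for 0.2 s.
At the end, for the whole second after the job is handed in: The mould stands upright and let go, a narrow side at the stop bar (gap under 6 mm, within 7 degrees of flat and 20 mm of the centre line); the fingers hold the lid still, its white line within 7 mm of the red index hand 110 mm from the hinge (3.5 degrees), the mould not touching it (angle between the x axis of block_centre and the x axis of station, either way round below 0.12 rad and x of block_centre in the frame of station between -0.039 and -0.027 m and y of block_centre in the frame of station between -0.02 and 0.02 m and angle between block_centre's own z axis and vertical below 0.08 rad and contact force between the fingers and block below 0.1 N and distance between lid_line and index_line below 0.007 m and velocity of joint lid between -0.05 and 0.05 rad/s and contact force between the fingers and lid above 1.5 N and contact force between block and lid below 0.1 N); the arm keeps its last pose, push and grip.
It fails at once if the red index hand is moved (distance of index_line from where it was at the start of the episode above 0.005 m).
It fails at once if the jar is displaced (distance of jar from where it was at the start of the episode above 0.03 m).
It fails at once if the disc is displaced (distance of disc from where it was at the start of the episode above 0.03 m).
It fails at once if the loose mould half is displaced (distance of cavity_plate from where it was at the start of the episode above 0.03 m).
It fails at once if the mould is knocked over (angle between block_centre's own z axis and vertical above 0.6 rad).
It also fails if it takes over 48 s, if anything falls off the work surface, if the arm or the gripper's body presses on something with over 40 N, if the wrist force passes 120 N, or if a joint passes its speed limit or range.

ROBOT

A 7-joint arm with a two-finger parallel gripper is mounted at the origin on a cart in front of the work surface, level with it; the furniture and walls round the work are solid. World frame = base frame: x ahead of the robot, y to its left, z up, the work surface at z = 0. Lengths are in m, angles in rad, forces in N, time in s.
With the tool pointing down it reaches from about 0.4 to 0.875 m from the base axis. Payload 6.5 kg.
Tool frame: the origin (TCP) lies midway between the tips of the shut fingers; the grasp point (between the pads) lies grip_depth behind it (grip_depth is the distance from the TCP to the grasp point, in m); z points along the fingers, y is the line along which they close (so a half turn about z gives the same grasp; the last joint's range is limited). The gripper opens to 85 mm and grips with 20 to 120 N. Pads are 22 mm wide; open, the fingers measure 114 mm over their backs; the gripper's body (76 mm by 85 mm) begins 54 mm behind the grasp point. The pads swing forward as they close: fully open they stand 13 mm farther back than shut.
Start: joints at [1.156, 0.536, -0.004, 1.538, 0.003, 1.067, -0.071], TCP at [0.222, -0.611, 0.231] pointing down, gripper open.
Joint ranges: [-2.7, 2.7], [-0.37, 2.16], [-1.27, 1.26], [0.24, 2.4], [-1.31, 4.45], [0.19, 1.91], [-2.76, 2.76]. Speed limits (rad/s): [2.39, 2.39, 3.14, 3.14, 3.14, 3.14, 3.14].

INTERFACE

Orientations are given as [roll, pitch, yaw] about the fixed x, y, z axes, in that order (R = Rz(yaw) Ry(pitch) Rx(roll)).
In Python, from station import observe, get_image, camera_info, job_done, grip_depth gives the robot as it stands. The module is installed in compiled form; this text tells all that it offers.
- The arm moves only by the tool jog_arm, never from a script. Its arguments are lists of equal length, an entry for each row: "grip": the closure, from 0 (fully open) to 1 (shut); "translation": the shift along the tool's x, y, z in cm, a list of three; "roll": the turn about the tool's z in rad. In form: {"grip": [grip, ...], "translation": [[dx, dy, dz], ...], "roll": [roll, ...]}. A call has 1 to 8 rows; each row is the pose to reach, as a shift and turn from the pose commanded when the call began, along the tool's axes at that moment; what a row does not reach only later rows make up. A row lasts 1/10 s, in which the tool goes at most 50 mm and 8.59 degrees, less where a joint would pass 70% of its speed; a pose out of reach is approached as far as the arm can. A call with a gripper value outside its range is refused whole. The fingers move at their own pace and stop on an object; "newtons" is the grip in N (left out, the last holds). Time passes only in rows, so rows that repeat a pose let the fingers close. It gives the time, the measured TCP pose, the force, the opening and the grip force at its end, in the units of the state.
- observe(): the state, without advancing time (a new reading comes with each control period).
- get_image(name): name is "scene" or "top" or "wrist"; returns the picture (384x512x3 uint8, blue, green, red); there is no depth.
- camera_info(name): a dict with "fovy" (degrees; the focal length in pixels is half the picture's height over the tangent of half this angle, whatever the lens; pixels are square), "cx", "cy" (the principal point, pixels), "distortion" ([k1, k2, p1, p2, k3] as OpenCV has them; the pictures are not rectified), "world_to_cam" (4x4, takes a point from world to camera coordinates); the wrist camera has in their place "mount" (4x4, takes a point from camera to tool coordinates, whose origin is the TCP and whose axes are the flange's). Camera axes: x right, y up, looking along -z (the intrinsics and any distortion apply to the point x, -y, -z); pixel columns grow to the right and rows downward; lengths in m; the calibration is good to about 2 mm. A picture is of the moment at which its call begins: read the wrist's pose just before it. camera_info takes no time and is no camera call.
- job_done(): hands the job in; it is judged then, once.
The state is a dict: "clock": time; "joint_positions": joint angles; "joint_velocities": joint speeds; "effort": joint torques, N m; "tool_pos": TCP position; "eef_rot": TCP orientation; "ft_force": force on the tool from outside, world axes, zero at the start; "wrist_torque": the same for the moment, N m; "opening": finger opening in m; "gripper_force": force on a finger pad.
Only numpy, scipy, OpenCV 4.12 (cv2) and the standard library are available. Lean on these libraries where they do the work, as an engineer would, in place of code of your own. Each camera call takes 0.05 s, during which the arm holds its last target. There are 200 camera calls.

## Working session

There is one attempt and no reset: what is moved stays moved. The work goes in short steps, Python scripts to look and compute and a tool call to move; the robot and the scene stay as the last step left them, time stands still between calls to the robot, and variables do not carry over. Pictures are saved under pics/ and viewed, at most 10 in all, crops included, and the job is handed in when it is done.

Besides the shell and the picture viewer there is one more tool, called after "Request:" as a command line: name --pt "numbers of a row" for each row, then --argument value for the rest. jog_arm: Moves the arm, as the interface text tells. Its arguments: {"type":"object","properties":{"grip":{"type":"array"},"translation":{"type":"array"},"roll":{"type":"array"},"newtons":{"type":"number"}},"required":["grip","translation","roll"]}

```bash
mkdir -p pics
cat > h.py <<'E'
import numpy as np, cv2
from station import observe, get_image, camera_info, job_done, grip_depth
from scipy.spatial.transform import Rotation as R
def cam(name):
    c=camera_info(name); f=192/np.tan(np.radians(c["fovy"])/2)
    K=np.array([[f,0,c["cx"]],[0,f,c["cy"]],[0,0,1.]]); d=np.array(c["distortion"],float)
    if name=="wrist":
        s=observe(); T=np.eye(4); T[:3,:3]=R.from_euler('xyz',s["eef_rot"]).as_matrix(); T[:3,3]=s["tool_pos"]
        W=np.linalg.inv(T@np.array(c["mount"]))
    else: W=np.array(c["world_to_cam"])
    return K,d,np.diag([1,-1,-1,1.])@W   # opencv convention
def proj(C,P):
    K,d,W=C; return cv2.projectPoints(np.atleast_2d(P).astype(float),cv2.Rodrigues(W[:3,:3])[0],W[:3,3],K,d)[0][:,0]
def ray(C,uv):
    K,d,W=C; n=cv2.undistortPoints(np.array(uv,float).reshape(-1,1,2),K,d)[:,0]
    D=np.c_[n,np.ones(len(n))]@W[:3,:3]; o=-W[:3,:3].T@W[:3,3]; return o,D/np.linalg.norm(D,axis=1)[:,None]
def onz(C,uv,z):
    o,D=ray(C,uv); return o+D*((z-o[2])/D[:,2])[:,None]
E
python3 - <<'E'
from h import *
print(observe(),grip_depth)
for n in("scene","top"): 
    C=cam(n);np.savez(n,K=C[0],d=C[1],W=C[2]); cv2.imwrite(f"pics/{n}0.png",cv2.resize(get_image(n),(800,600),interpolation=cv2.INTER_CUBIC)); print(n,ray(C,[[256,192]]))
E
```

```text
{'clock': 0.0, 'joint_positions': array([ 1.15577963,  0.53717276, -0.00443572,  1.53886979,  0.00256829,
        1.06730862, -0.07122269]), 'joint_velocities': array([-0.00086925, -0.00135223,  0.00088114, -0.00109546,  0.00057802,
        0.00136649, -0.00219861]), 'effort': array([ 9.22698782e-04, -5.83410466e+01,  1.04910560e+00, -2.59102070e+01,
        1.23351876e-02,  9.65649117e-03, -6.83353551e-05]), 'tool_pos': array([ 0.22193306, -0.61026179,  0.23041014]), 'eef_rot': array([-3.13984274e+00,  1.02398968e-04,  3.48848215e-01]), 'ft_force': array([ 1.14173745,  0.70985867, -0.65015481]), 'wrist_torque': array([-0.0334481 ,  0.01744686, -0.0585426 ]), 'gripper_force': 0.0, 'opening': 0.08512350579380863} 0.0187
scene (array([-0.06741392,  0.53306846,  0.64283475]), array([[ 0.64423021, -0.52818645, -0.55316047]]))
top (array([0.42864446, 0.01003444, 1.3042592 ]), array([[ 0.09693255, -0.00709445, -0.99526567]]))
```

View pics/scene0.png

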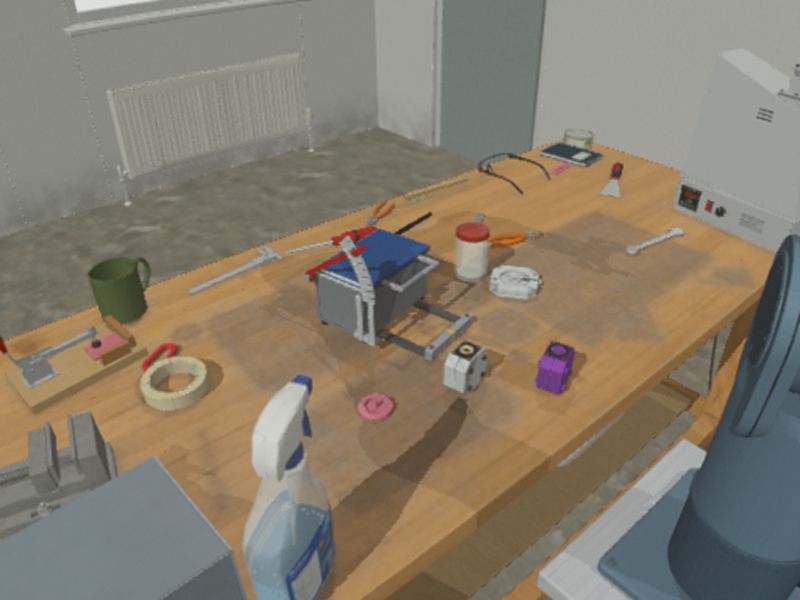

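View pics/top0.png

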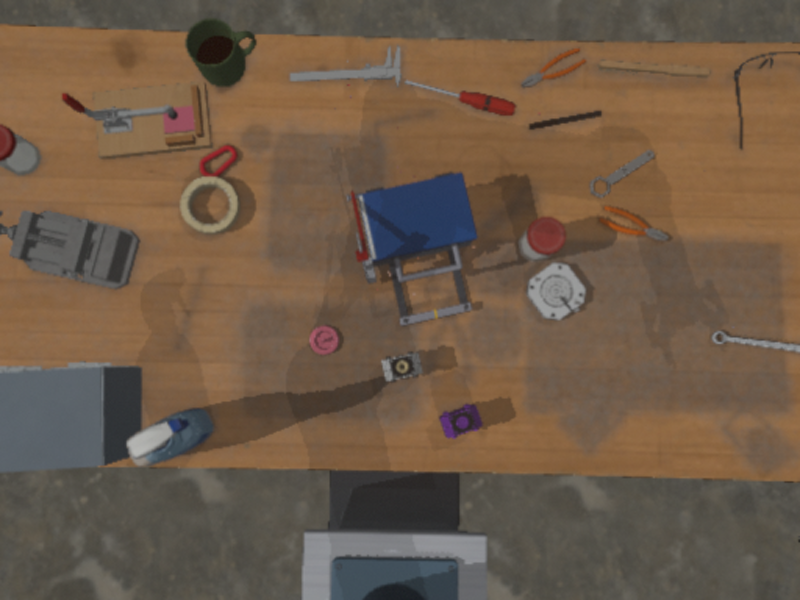

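The scene view shows the mould at about (465,366), the bar with its yellow line at (448,335) and the lid shut. In the top view the mould is at (402,367), the bar's yellow mark at (436,314) and the lid at (420,215). Next I'll enlarge both.

Run:
```python
from h import *
t=get_image("top"); s=get_image("scene")
cv2.imwrite("pics/t_raw.png",t);cv2.imwrite("pics/s_raw.png",s)
a=cv2.resize(t[105:255,215:315],(400,600),interpolation=cv2.INTER_CUBIC) # x4
b=cv2.resize(s[140:260,190:320],None,fx=400/130,fy=400/130,interpolation=cv2.INTER_CUBIC)
o=np.zeros((600,800,3),np.uint8);o[:,:400]=a;o[:b.shape[0],400:]=b[:, :400]
cv2.imwrite("pics/crop1.png",o)
```

```text
(no output)
```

View pics/crop1.png

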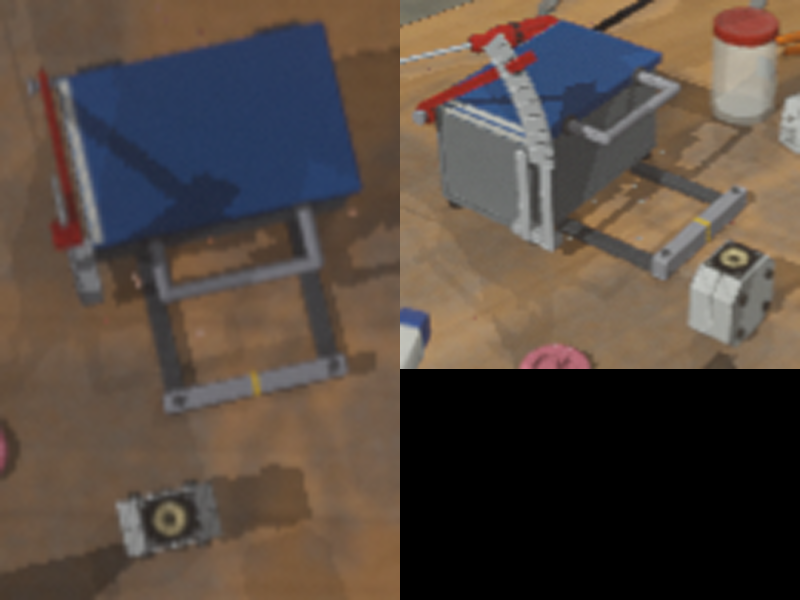

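```bash
cat > fit.py <<'E'
from h import *
from scipy.optimize import least_squares
def L(n): z=np.load(n+".npz"); return z["K"],z["d"],z["W"]
CT,CS=L("top"),L("scene")
def st(p,P):
    P=np.atleast_2d(P).astype(float); c,s=np.cos(p[2]),np.sin(p[2]); o=P.copy()
    o[:,0]=p[0]+c*P[:,0]-s*P[:,1]; o[:,1]=p[1]+s*P[:,0]+c*P[:,1]; return o
t=lambda a:np.array([215,105])+(np.array(a)+.5)/4-.5
s=lambda a:np.array([190,140])+(np.array(a)-[400,0]+.5)*130/400-.5
E
cat > a.py <<'E'
from fit import *
P=np.array([[0,65,20],[0,-65,20],[14,65,20],[14,-65,20],[65,50,106],[65,-50,106],[0,0,20]])/1000
tu=t([[168,413],[347,375],[164,394],[342,357],[163,300],[320,267],[257,395]])
su=s([[660,278],[745,203]]); SP=np.array([[0,65,20],[0,-65,20]])/1000
f=lambda p:np.r_[(proj(CT,st(p,P))-tu).ravel(),(proj(CS,st(p,SP))-su).ravel()]
r=least_squares(f,[.6,0,.2]);print("station",r.x,r.fun.round(1))
p=r.x
q=t([[118,500],[128,556],[212,483],[220,538]]); c=onz(CT,q,.066);print(c.round(4)); m=c.mean(0)
d=(c[0]+c[1]-c[2]-c[3])/2;print("mould c",m,"len",np.linalg.norm(d),"yaw of long axis",np.arctan2(d[1],d[0]))
# index angle: tab & hand
for a in np.arange(.3,.7,.05):
    H=[[225-154*np.cos(a),98,100+154*np.sin(a)]]
    print(round(a,2),((proj(CS,st(p,np.array(H)/1000))-[190,140]+.5)*400/130-.5+[400,0]).round(), ((proj(CT,st(p,np.array(H)/1000))-[215,105]+.5)*4-.5).round())
np.save("p.npy",p)
E
python3 a.py
```

```text
station [ 0.52327848 -0.06134552  0.22349191] [-1.4  0.2 -0.2  0.3 -1.4  0.  -0.  -0.1  0.7  0.8 -0.9  1.4 -0.6  0.
  0.5 -3.8  0.5 -3.5]
[[ 0.4482  0.0308  0.066 ]
 [ 0.4115  0.0233  0.066 ]
 [ 0.4607 -0.0315  0.066 ]
 [ 0.4245 -0.0374  0.066 ]]
mould c [ 0.43623871 -0.00368599  0.066     ] len 0.06276377442722432 yaw of long axis 1.7758736108057422
0.3 [[556. 122.]] [[ 88. 291.]]
0.35 [[553. 113.]] [[ 86. 286.]]
0.4 [[550. 104.]] [[ 85. 280.]]
0.45 [[547.  95.]] [[ 84. 273.]]
0.5 [[543.  85.]] [[ 82. 266.]]
0.55 [[538.  76.]] [[ 81. 258.]]
0.6 [[534.  67.]] [[ 79. 250.]]
0.65 [[529.  58.]] [[ 77. 241.]]
```

```bash
cat >> h.py <<'E'
def shift(pos,yaw):
    s=observe(); M=R.from_euler('xyz',s["eef_rot"]).as_matrix()
    cur=np.arctan2(M[1,0],M[0,0]); d=M.T@(np.array(pos)-s["tool_pos"])*100
    print("t",round(s["clock"],2),"pos",s["tool_pos"].round(4),"yaw",cur.round(3),"-> shift cm",d.round(2),"roll",round(-((yaw-cur+np.pi)%(2*np.pi)-np.pi),3),"open",round(s["opening"],4),"F",s["ft_force"].round(1))
E
sed -i 's/\[660,278\],\[745,203\]/[660,265],[745,191]/' a.py; python3 a.py | head -12; python3 -c "
from h import *; shift([.436,-.004,.2],1.776)"
```

```text
station [ 0.5246685  -0.06263576  0.22872635] [-0.9 -0.1  0.2 -0.3 -0.9 -0.3  0.4 -0.7  1.1  0.4 -0.5  0.8 -0.2 -0.5
  0.6  0.   0.3 -0. ]
[[ 0.4482  0.0308  0.066 ]
 [ 0.4115  0.0233  0.066 ]
 [ 0.4607 -0.0315  0.066 ]
 [ 0.4245 -0.0374  0.066 ]]
mould c [ 0.43623871 -0.00368599  0.066     ] len 0.06276377442722432 yaw of long axis 1.7758736108057422
0.3 [[556. 121.]] [[ 89. 290.]]
0.35 [[554. 112.]] [[ 88. 284.]]
0.4 [[551. 103.]] [[ 87. 278.]]
0.45 [[547.  94.]] [[ 85. 272.]]
0.5 [[543.  85.]] [[ 84. 265.]]
t 0.2 pos [ 0.222  -0.6105  0.2308] yaw 0.349 -> shift cm [ 40.84 -49.68   3.12] roll -1.427 open 0.0853 F [-0.1 -0.3  0.9]
```

Request:
jog_arm --grip '[0,0,0,0,0,0,0,0]' --pt "3.1 -3.8 0" --pt "6.2 -7.6 0" --pt "9.4 -11.4 0" --pt "12.5 -15.2 0" --pt "15.6 -19 0" --pt "18.7 -22.8 0" --pt "21.9 -26.6 0" --pt "25 -30.4 0" --roll '[-0.12,-0.25,-0.37,-0.5,-0.62,-0.75,-0.87,-1.0]'

```text
clock: 1.0
tool_pos: [0.3535, -0.2379, 0.2315]
eef_rot: [3.141, 0.0, 1.354]
ft_force: [0.9, -0.3, 0.3]
opening: 0.0855
gripper_force: 0.0
```

```bash
python3 -c "
from h import *; shift([.436,-.004,.2],1.776)"
```

```text
t 1.0 pos [ 0.3535 -0.2379  0.2315] yaw 1.354 -> shift cm [24.62  3.02  3.14] roll -0.422 open 0.0855 F [ 0.9 -0.3  0.3]
```

Request:
jog_arm --grip '[0,0,0,0,0,0,0,0]' --pt "4 0.5 0.5" --pt "8 1 1" --pt "12 1.5 1.5" --pt "16 2 2" --pt "20 2.5 2.5" --pt "24.5 3 3.1" --pt "24.5 3 3.1" --pt "24.5 3 3.1" --roll '[-0.08,-0.16,-0.24,-0.32,-0.4,-0.42,-0.42,-0.42]'

```text
clock: 1.8
tool_pos: [0.4362, -0.0066, 0.2001]
eef_rot: [-3.141, -0.0, 1.771]
ft_force: [-0.1, -0.6, -0.6]
opening: 0.0854
gripper_force: 0.0
```

Run:
```python
from h import *
shift([.436,-.004,.2],1.776)
C=cam("wrist");np.savez("wrist",K=C[0],d=C[1],W=C[2])
cv2.imwrite("pics/w1.png",cv2.resize(get_image("wrist"),(800,600),interpolation=cv2.INTER_CUBIC))
print(proj(C,[.436,-.004,.066])*800/512)
```

```text
t 1.8 pos [ 0.4362 -0.0066  0.2001] yaw 1.771 -> shift cm [0.26 0.03 0.01] roll -0.005 open 0.0854 F [-0.1 -0.6 -0.6]
[[402.51134071 288.75102758]]
```

View pics/w1.png

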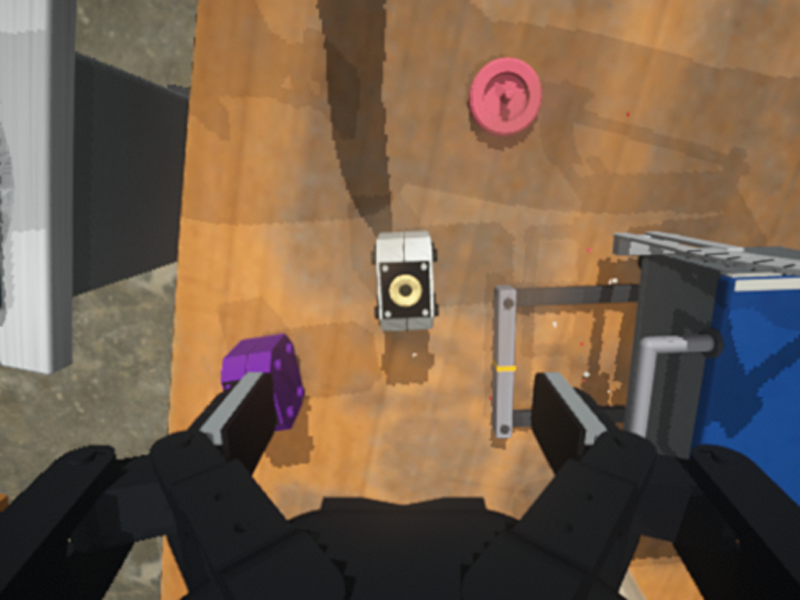

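The wrist view shows the mould almost lined up with the tool: its top is centred at about (405,288), where (402,289) was predicted. The bar runs from (497,287) to (495,437) with the yellow line at (506,369). The purple look-alike at (262,385) is clear of it.

Run:
```python
from fit import *
C=L("wrist"); k=.64
w=lambda a:(np.array(a)+.5)*k-.5
b=onz(C,w([[496,288],[494,438],[515,287],[511,437],[506,369]]),.02); print(b.round(4))
d=b[0]-b[1]; d2=b[2]-b[3]; print("yaw",np.arctan2(-d[0],d[1]),np.arctan2(-d2[0],d2[1]),np.linalg.norm(d))
p=np.load("p.npy"); print("fit",p, st(p,[[0,65e-3,.02],[0,-65e-3,.02],[.014,.065,.02],[.014,-.065,.02],[.007,0,.02]]).round(4))
m=onz(C,w([[379,262],[430,262],[380,318],[434,318],[405,290]]),.066);print(m.round(4),m[:4].mean(0))
e=m[0]-m[2]+m[1]-m[3];print(np.arctan2(e[1],e[0]))
```

```text
[[ 5.078e-01  4.000e-04  2.000e-02]
 [ 5.398e-01 -1.263e-01  2.000e-02]
 [ 5.219e-01  4.100e-03  2.000e-02]
 [ 5.537e-01 -1.225e-01  2.000e-02]
 [ 5.329e-01 -6.290e-02  2.000e-02]]
yaw 0.24731554043019638 0.2463254515450542 0.13059781507644092
fit [ 0.5246685  -0.06263576  0.22872635] [[ 0.5099  0.0007  0.02  ]
 [ 0.5394 -0.1259  0.02  ]
 [ 0.5236  0.0038  0.02  ]
 [ 0.553  -0.1228  0.02  ]
 [ 0.5315 -0.061   0.02  ]]
[[ 0.4174  0.0105  0.066 ]
 [ 0.4496  0.017   0.066 ]
 [ 0.4251 -0.0265  0.066 ]
 [ 0.4604 -0.0193  0.066 ]
 [ 0.4375 -0.0043  0.066 ]] [ 0.43811008 -0.00457008  0.066     ]
1.8171616933135792
```

Request:
jog_arm --grip '[0,0,0,0,0,0.2,0.5,0.7]' --pt "0.2 0.1 4" --pt "0.2 0.1 8.5" --pt "0.2 0.1 13" --pt "0.2 0.1 17" --pt "0.2 0.1 18" --pt "0.2 0.1 18" --pt "0.2 0.1 18" --pt "0.2 0.1 18" --roll '[-0.03,-0.03,-0.03,-0.03,-0.03,-0.03,-0.03,-0.03]' --newtons 40

```text
clock: 2.65
tool_pos: [0.4385, -0.0055, 0.022]
eef_rot: [3.138, 0.001, 1.798]
ft_force: [0.2, -0.8, -0.7]
opening: 0.0441
gripper_force: 0.0
```

Request:
jog_arm --grip '[1,1,1,1,1]' --pt "0 0 0" --pt "0 0 0" --pt "0 0 0" --pt "0 0 0" --pt "0 0 0" --roll '[0,0,0,0,0]' --newtons 40

```text
clock: 3.15
tool_pos: [0.4383, -0.0055, 0.022]
eef_rot: [3.139, 0.001, 1.798]
ft_force: [-0.8, -0.1, 7.8]
opening: 0.036
gripper_force: 39.4
```

Request:
jog_arm --grip '[1,1,1,1,1,1,1,1]' --pt "0 0 -0.8" --pt "0 0 -1.6" --pt "-1.2 0 -1.6" --pt "-2.4 0 -1.6" --pt "-3.6 0 -1.6" --pt "-4.8 0 -1.6" --pt "-6 0 -1.6" --pt "-7.6 0 -1.6" --roll '[0,0.1,0.22,0.36,0.5,0.64,0.78,0.92]'

```text
clock: 3.95
tool_pos: [0.4543, -0.0791, 0.0372]
eef_rot: [3.142, -0.001, 0.874]
ft_force: [-0.9, 1.2, -3.9]
opening: 0.0363
gripper_force: 40.9
```

Request:
jog_arm --grip '[1,1,1,1,1,1,1,1]' --pt "0 0 0" --pt "0 0 0" --pt "0 0 0" --pt "0 0 0" --pt "0 0 0" --pt "0 0 0" --pt "0 0 0" --pt "0 0 0" --roll '[0.14,0.28,0.42,0.56,0.635,0.635,0.635,0.635]'

```text
clock: 4.75
tool_pos: [0.4542, -0.0791, 0.0366]
eef_rot: [-3.141, -0.0, 0.245]
ft_force: [0.1, -0.4, -3.0]
opening: 0.036
gripper_force: 40.9
```

Run:
```python
from h import *
shift([.4832,-.0731,.022],.243)
C=cam("wrist");np.savez("wrist2",K=C[0],d=C[1],W=C[2])
cv2.imwrite("pics/w2.png",cv2.resize(get_image("wrist"),(800,600),interpolation=cv2.INTER_CUBIC))
```

```text
t 4.75 pos [ 0.4542 -0.0791  0.0366] yaw 0.245 -> shift cm [2.96 0.12 1.46] roll 0.002 open 0.036 F [ 0.1 -0.4 -3. ]
```

View pics/w2.png

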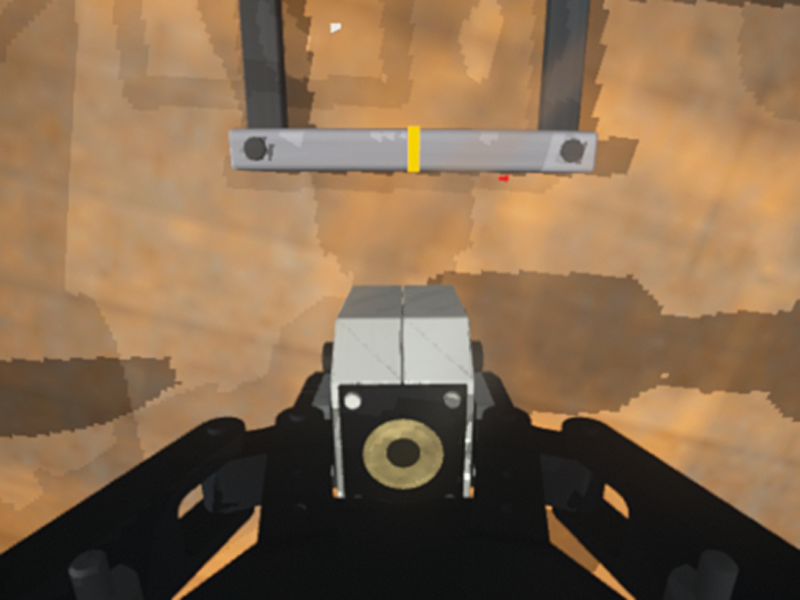

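The wrist view shows the mould gripped upright with its seam at column 403 and a narrow side facing the bar. The bar's near edge runs from (230,171) to (597,172), with the yellow line at (414,171).

Run:
```python
from fit import *
C=L("wrist2"); w=lambda a:(np.array(a)+.5)*.64-.5
b=onz(C,w([[231,168],[597,171],[414,170]]),.02); print(b.round(4)); d=b[0]-b[1]; print(np.arctan2(-d[0],d[1]),np.linalg.norm(d))
# top brass centre, seam front edge of mould (z = 66+15=.081)
m=onz(C,w([[403,454],[403,316],[334,318],[470,318],[403,286]]),.081);print(m.round(4))
M=R.from_euler('z',.245).as_matrix(); t0=np.array([.4542,-.0791,0])
print(((b-t0)@M).round(4),((m-t0)@M).round(4))
```

```text
[[ 0.5113 -0.0017  0.02  ]
 [ 0.5419 -0.1273  0.02  ]
 [ 0.5261 -0.0646  0.02  ]]
0.23871120005096608 0.12924674606476966
[[ 0.4549 -0.0786  0.081 ]
 [ 0.4913 -0.0694  0.081 ]
 [ 0.4869 -0.0537  0.081 ]
 [ 0.4947 -0.0849  0.081 ]
 [ 0.4984 -0.0676  0.081 ]]
[[ 0.0742  0.0612  0.02  ]
 [ 0.0734 -0.068   0.02  ]
 [ 0.0733 -0.0033  0.02  ]] [[ 0.0008  0.0004  0.081 ]
 [ 0.0384  0.0004  0.081 ]
 [ 0.0379  0.0167  0.081 ]
 [ 0.0379 -0.0154  0.081 ]
 [ 0.0456  0.0004  0.081 ]]
```

Request:
jog_arm --grip '[1,1,1,1,1,1,1,1]' --pt "1 0.2 0" --pt "2 0.3 0.4" --pt "3 0.35 0.8" --pt "3.4 0.35 1.1" --pt "3.6 0.35 1.3" --pt "3.7 0.35 1.35" --pt "3.75 0.35 1.35" --pt "3.8 0.35 1.35" --roll '[0,0,0.003,0.003,0.003,0.003,0.003,0.003]'

```text
clock: 5.6
tool_pos: [0.4916, -0.0735, 0.0228]
eef_rot: [3.142, 0.0, 0.241]
ft_force: [0.4, -0.0, -3.1]
opening: 0.0362
gripper_force: 40.9
```

Request:
jog_arm --grip '[1,1,1,1]' --pt "0.1 0 0" --pt "0.2 0 0" --pt "0.25 0 0" --pt "0.25 0 0" --roll '[0,0,0,0]'

```text
clock: 6.0
tool_pos: [0.4935, -0.073, 0.0227]
eef_rot: [-3.141, 0.002, 0.241]
ft_force: [-2.7, -0.7, -2.5]
opening: 0.0359
gripper_force: 41.0
```

Request:
jog_arm --grip '[1,1,1,1]' --pt "0 0 0.05" --pt "0 0 0.1" --pt "0.05 0 0.1" --pt "0.05 0 0.1" --roll '[0,0,0,0]'

```text
clock: 6.4
tool_pos: [0.4935, -0.073, 0.0221]
eef_rot: [-3.141, 0.002, 0.24]
ft_force: [-6.3, -1.0, 8.8]
opening: 0.036
gripper_force: 42.2
```

Request:
jog_arm --grip '[0.5,0.3,0,0,0,0,0,0]' --pt "0 0 0" --pt "0 0 0" --pt "0 0 0" --pt "0 0 0" --pt "0 0 0" --pt "0 0 -2" --pt "0 0 -5" --pt "0 0 -9" --roll '[0,0,0,0,0,0,0,0]'

```text
clock: 7.2
tool_pos: [0.4935, -0.0725, 0.1116]
eef_rot: [-3.141, 0.003, 0.241]
ft_force: [0.9, -0.0, -0.2]
opening: 0.0853
gripper_force: 0.0
```

Request:
jog_arm --grip '[0,0,0,0,0,0,0,0]' --pt "0 0 -4" --pt "0 0 -8" --pt "0 0 -12" --pt "0 0 -13" --pt "0 0 -13" --pt "0 0 -13" --pt "0 0 -13" --pt "0 0 -13" --roll '[0,0,0,0,0,0,0,0]'

```text
clock: 8.0
tool_pos: [0.4939, -0.0726, 0.2403]
eef_rot: [-3.141, 0.003, 0.241]
ft_force: [-0.5, -0.6, -0.6]
opening: 0.0852
gripper_force: 0.0
```

Run:
```python
from h import *
shift([.4832,-.0731,.022],.243)
C=cam("wrist");np.savez("wrist3",K=C[0],d=C[1],W=C[2])
cv2.imwrite("pics/w3.png",cv2.resize(get_image("wrist"),(800,600),interpolation=cv2.INTER_CUBIC))
```

```text
t 8.0 pos [ 0.4939 -0.0726  0.2403] yaw 0.241 -> shift cm [-0.99 -0.19 21.83] roll -0.002 open 0.0852 F [-0.5 -0.6 -0.6]
```

View pics/w3.png

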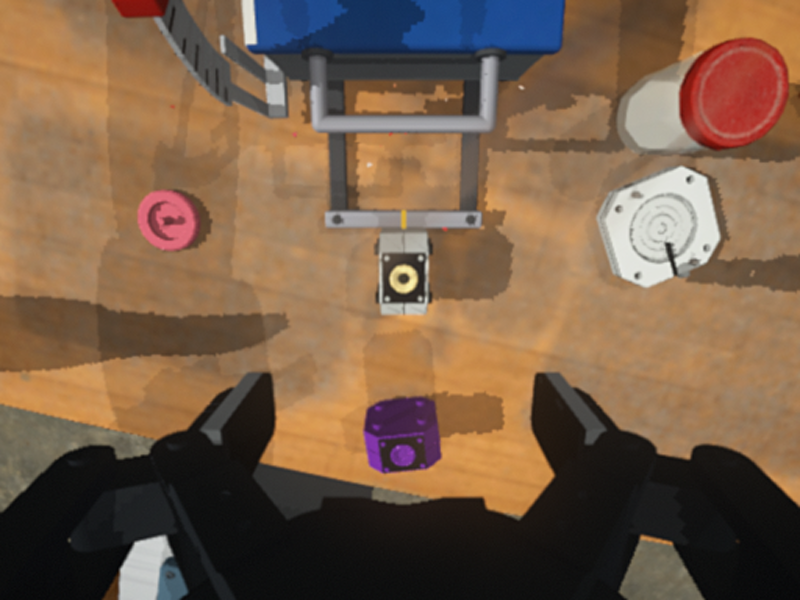

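The mould stands released at the bar, with its seam at column 404 and the yellow line at 404. The handle runs from (311,124) to (496,124). The disc, jar and loose mould half are untouched.

Run:
```python
from fit import *
C=L("wrist3"); w=lambda a:(np.array(a)+.5)*.64-.5
b=onz(C,w([[326,227],[480,227],[403,227]]),.02); print("bar",b.round(4))
h=onz(C,w([[311,124],[496,124],[403.5,124]]),.106); print("handle",h.round(4))
d=b[0]-b[1];d2=h[0]-h[1];print(np.arctan2(-d[0],d[1]),np.arctan2(-d2[0],d2[1]),np.linalg.norm(d),np.linalg.norm(d2))
m=onz(C,w([[403,278]]),.066);print("mould",m)
yaw=.24; o=(b[2]+ (h[2]-.07*np.array([np.cos(yaw),np.sin(yaw),0])))/2; p=np.array([o[0],o[1],yaw]);print("p",p)
np.save("p2.npy",p)
# index: overlap of rendered hand with red
for n,CC,f,r in(("scene",CS,"s_raw",(150,190,185,245)),("top",CT,"t_raw",(118,172,215,240))):
    im=cv2.imread(f"pics/{f}.png").astype(int); red=(im[...,2]>110)&(im[...,1]<70)&(im[...,0]<80)
    k=np.zeros_like(red);k[r[0]:r[1],r[2]:r[3]]=1;red&=k
    for pp in (p,np.load("p.npy")):
      res=[]
      for a in np.arange(.3,.7,.02):
        c,s=np.cos(a),np.sin(a); P=[]
        for l in(0,154):
            for y in(95,101):
                for v in(-4.5,4.5): P.append([225-l*c+v*s,y,100+l*s+v*c])   
        q=proj(CC,st(pp,np.array(P)/1000)); M=np.zeros(red.shape,np.uint8)
        cv2.fillConvexPoly(M,cv2.convexHull((q*16).round().astype(np.int32)),1,shift=4); res.append((round((M&red).sum()/(M|red).sum(),3),round(a,2)))
      print(n,red.sum(),sorted(res)[::-1][:5])
im=cv2.imread("pics/s_raw.png"); a=cv2.resize(im[150:200,180:250],None,fx=8,fy=8,interpolation=cv2.INTER_CUBIC); 
t0=cv2.imread("pics/t_raw.png")[112:182,215:245];t0=cv2.resize(t0,None,fx=8,fy=8,interpolation=cv2.INTER_CUBIC)
def dr(img,CC,off,a):
    c,s=np.cos(a),np.sin(a); P=np.array([[225-l*c,98,100+l*s] for l in(0,154)])/1000
    q=((proj(CC,st(p,P))-off+.5)*8-.5).astype(int); cv2.line(img,tuple(map(int,q[0])),tuple(map(int,q[1])),(0,255,int(255*(a>.55))),1)
for a_ in(.4,.5,.6): dr(a,CS,[180,150],a_);dr(t0,CT,[215,112],a_)
o=np.zeros((560,800,3),np.uint8);o[:400,:560]=a;o[:560,560:]=t0;cv2.imwrite("pics/idx.png",o)
```

```text
bar [[ 0.5112 -0.0017  0.02  ]
 [ 0.5418 -0.1256  0.02  ]
 [ 0.5265 -0.0637  0.02  ]]
handle [[ 0.5807  0.0061  0.106 ]
 [ 0.6071 -0.1011  0.106 ]
 [ 0.5938 -0.0476  0.106 ]]
0.2419266510197803 0.2415013948927031 0.12763738769604552 0.11042026697773659
mould [[ 0.4942429 -0.0717206  0.066    ]]
p [ 0.52613623 -0.06393843  0.24      ]
scene 189 [(np.float64(0.393), np.float64(0.66)), (np.float64(0.366), np.float64(0.68)), (np.float64(0.336), np.float64(0.64)), (np.float64(0.255), np.float64(0.62)), (np.float64(0.173), np.float64(0.6))]
scene 189 [(np.float64(0.396), np.float64(0.66)), (np.float64(0.375), np.float64(0.68)), (np.float64(0.356), np.float64(0.64)), (np.float64(0.263), np.float64(0.62)), (np.float64(0.18), np.float64(0.6))]
top 14 [(np.float64(0.054), np.float64(0.68)), (np.float64(0.052), np.float64(0.66)), (np.float64(0.051), np.float64(0.62)), (np.float64(0.051), np.float64(0.6)), (np.float64(0.05), np.float64(0.64))]
top 14 [(np.float64(0.053), np.float64(0.68)), (np.float64(0.051), np.float64(0.64)), (np.float64(0.05), np.float64(0.62)), (np.float64(0.049), np.float64(0.6)), (np.float64(0.048), np.float64(0.58))]
```

View pics/idx.png

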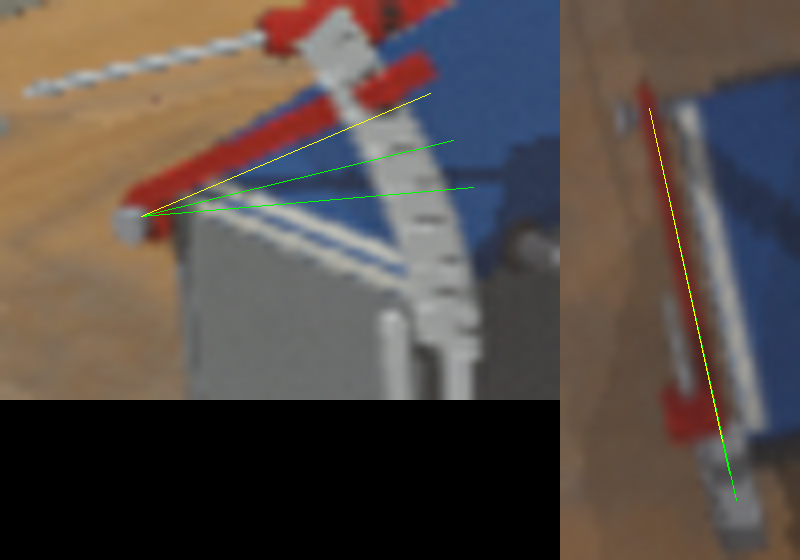

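The hand's red bar runs from (140,203) at the hinge to (425,68) at the tab in the enlarged scene. Its slope puts the index at about 0.61 rad. I'll now go above the handle with the fingers partly closed.

Request:
jog_arm --grip '[0.3,0.62,0.62,0.62,0.62,0.62,0.62,0.62]' --pt "1.5 0 0" --pt "3 0 0" --pt "4.5 0 0" --pt "6 0 0" --pt "7.5 0 0" --pt "9 0 0" --pt "10.3 0 0" --pt "10.3 0 0" --roll '[-0.14,-0.28,-0.42,-0.56,-0.7,-0.84,-0.98,-1.12]'

```text
clock: 8.85
tool_pos: [0.5959, -0.0473, 0.2408]
eef_rot: [-3.141, -0.001, 1.367]
ft_force: [-0.2, -0.4, 0.8]
opening: 0.0325
gripper_force: 0.0
```

Request:
jog_arm --grip '[0.62,0.62,0.62,0.62,0.62,0.62]' --pt "0 0 2" --pt "0 0 4" --pt "0 0 6" --pt "0 0 7" --pt "0 0 7" --pt "0 0 7" --roll '[-0.14,-0.28,-0.42,-0.45,-0.45,-0.45]'

```text
clock: 9.45
tool_pos: [0.5951, -0.0481, 0.1721]
eef_rot: [3.141, -0.0, 1.808]
ft_force: [0.6, 0.1, 0.0]
opening: 0.0326
gripper_force: 0.0
```

Run:
```python
from h import *
shift([.5938,-.0476,.087],1.811)
C=cam("wrist");np.savez("wrist4",K=C[0],d=C[1],W=C[2])
cv2.imwrite("pics/w4.png",cv2.resize(get_image("wrist"),(800,600),interpolation=cv2.INTER_CUBIC))
```

```text
t 9.45 pos [ 0.5951 -0.0481  0.1721] yaw 1.808 -> shift cm [ 0.08 -0.12  8.51] roll -0.003 open 0.0326 F [0.6 0.1 0. ]
```

View pics/w4.png

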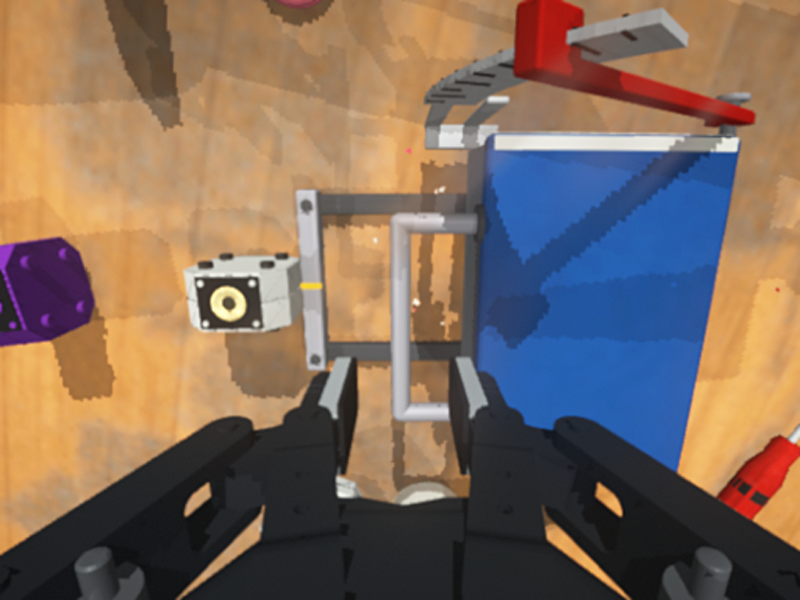

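The handle is centred between the fingers at column 402, running from row 215 to row 415, and the mould is still upright at the bar. The red hand runs from (740,120) to the tab at about (550,40).

Run:
```python
from fit import *
C=L("wrist4"); p=np.load("p2.npy"); w=lambda a:(np.array(a)+.5)*.64-.5
h=onz(C,w([[402,212],[403,420],[402,316]]),.106); print("handle",h.round(4), "pred",st(p,[.07,0,.106]).round(4))
for a in(.45,.5,.55,.6,.65):
    c,s=np.cos(a),np.sin(a); P=np.array([[225-l*c+v*s,y,100+l*s+v*c] for l in(0,100,154) for y,v in((95,-4.5),(101,4.5))])/1000
    print(a,((proj(C,st(p,P))+.5)/.64-.5).round().tolist())
```

```text
handle [[ 0.582   0.0064  0.106 ]
 [ 0.6084 -0.1003  0.106 ]
 [ 0.5941 -0.0434  0.106 ]] pred [[ 0.5941 -0.0473  0.106 ]]
0.45 [[719.0, 127.0], [741.0, 111.0], [566.0, 109.0], [587.0, 88.0], [443.0, 96.0], [459.0, 70.0]]
0.5 [[719.0, 127.0], [742.0, 111.0], [577.0, 107.0], [599.0, 85.0], [456.0, 92.0], [475.0, 64.0]]
0.55 [[718.0, 127.0], [742.0, 111.0], [588.0, 105.0], [613.0, 82.0], [471.0, 87.0], [493.0, 57.0]]
0.6 [[718.0, 127.0], [742.0, 112.0], [600.0, 103.0], [627.0, 80.0], [489.0, 82.0], [515.0, 50.0]]
0.65 [[718.0, 127.0], [742.0, 112.0], [613.0, 101.0], [643.0, 77.0], [510.0, 77.0], [540.0, 43.0]]
```

Request:
jog_arm --grip '[0.62,0.62,0.62,0.62,0.8,1,1,1]' --pt "0.1 -0.1 3" --pt "0.1 -0.1 6" --pt "0.1 -0.1 8.5" --pt "0.1 -0.1 8.5" --pt "0.1 -0.1 8.5" --pt "0.1 -0.1 8.5" --pt "0.1 -0.1 8.5" --pt "0.1 -0.1 8.5" --roll '[0,0,0,0,0,0,0,0]' --newtons 50

```text
clock: 10.3
tool_pos: [0.5937, -0.0476, 0.0882]
eef_rot: [3.141, 0.001, 1.81]
ft_force: [-5.5, 0.3, 6.4]
opening: 0.008
gripper_force: 49.2
```

Request:
jog_arm --grip '[1,1,1,1,1,1,1,1]' --pt "0 0.05 -0.7" --pt "0 0.14 -1.55" --pt "0 0.27 -2.3" --pt "0 0.43 -3.07" --pt "0 0.63 -3.8" --pt "0 0.87 -4.55" --pt "0 1.15 -5.3" --pt "0 1.46 -6" --roll '[0,0,0,0,0,0,0,0]'

```text
clock: 11.1
tool_pos: [0.6063, -0.0445, 0.1467]
eef_rot: [-3.138, -0.0, 1.81]
ft_force: [-8.4, -3.6, -3.5]
opening: 0.0081
gripper_force: 48.7
```

Run:
```python
from h import *
p=np.load("p2.npy"); print(p); shift([.5938,-.0476,.088],1.81)
s=observe(); d=s["tool_pos"][:2]-p[:2]; x=d@[np.cos(p[2]),np.sin(p[2])]; z=s["tool_pos"][2]+.0187
print(x,z,"angle",np.arctan2(z-.1,.225-x)-.0387,"r",np.hypot(z-.1,.225-x),s["gripper_force"])
```

```text
[ 0.52613623 -0.06393843  0.24      ]
t 11.1 pos [ 0.6063 -0.0445  0.1467] yaw 1.81 -> shift cm [-0.   -1.26  5.88] roll 0.0 open 0.0081 F [-8.4 -3.6 -3.5]
0.08243628156941771 0.16544786808745063 angle 0.3916775050388072 r 0.15686885366428444 48.65653395652771
```

Request:
jog_arm --grip '[1,1,1,1,1,1,1,1]' --pt "0 0.3 -0.7" --pt "0 0.65 -1.37" --pt "0 1.0 -2.0" --pt "0 1.4 -2.6" --pt "0 1.55 -2.8" --pt "0 1.55 -2.8" --pt "0 1.55 -2.8" --pt "0 1.55 -2.8" --roll '[0,0,0,0,0,0,0,0]'

```text
clock: 11.9
tool_pos: [0.6209, -0.0409, 0.1745]
eef_rot: [-3.137, -0.0, 1.811]
ft_force: [-7.3, -2.7, -3.4]
opening: 0.0083
gripper_force: 48.8
```

Run:
```python
from fit import *
p=np.load("p2.npy"); shift([.5938,-.0476,.088],1.81)
s=observe(); d=s["tool_pos"][:2]-p[:2]; x=d@[np.cos(p[2]),np.sin(p[2])]; z=s["tool_pos"][2]+.0187
print(x,z,"angle",np.arctan2(z-.1,.225-x)-.0387,"r",np.hypot(z-.1,.225-x),s["gripper_force"])
a=cv2.resize(get_image("scene")[140:230,180:290],(660,540),interpolation=cv2.INTER_CUBIC)
cv2.imwrite("pics/s2.png",a)
C=cam("wrist");np.savez("wrist5",K=C[0],d=C[1],W=C[2])
cv2.imwrite("pics/w5.png",cv2.resize(get_image("wrist"),(800,600),interpolation=cv2.INTER_CUBIC))
```

```text
t 11.9 pos [ 0.6209 -0.0409  0.1745] yaw 1.811 -> shift cm [-0.01 -2.75  8.66] roll 0.001 open 0.0083 F [-7.3 -2.7 -3.4]
0.09751748026707661 0.19318537521735174 angle 0.5925075825648658 r 0.1579091732352932 48.81401181221008
```

View pics/s2.png

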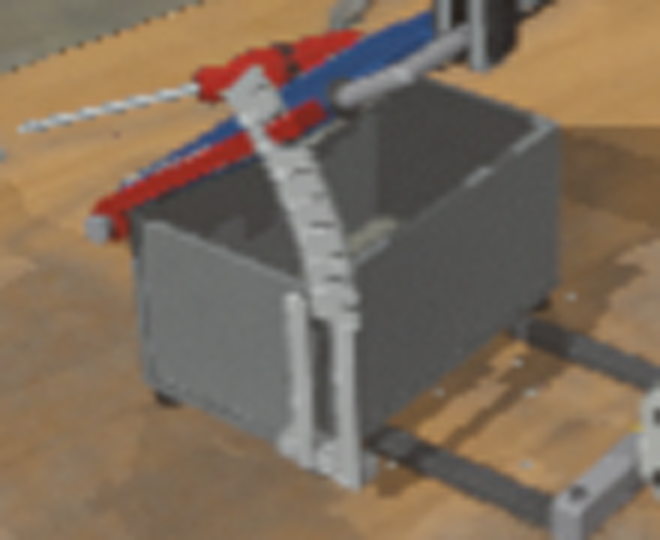

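The scene view shows the lid up, with its left edge hidden behind the red hand from (120,205) to (320,115), so they are close to level. I'll check this from the wrist camera.

View pics/w5.png

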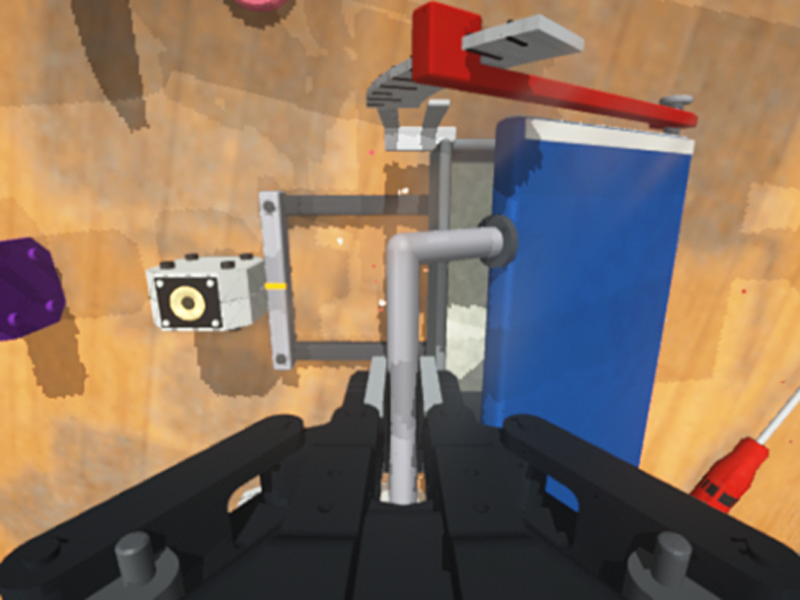

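Run:
```python
from fit import *
C=L("wrist5"); p=np.load("p2.npy")
for a in(.5,.55,.6,.65,.7):
    c,s=np.cos(a),np.sin(a); f=lambda l,y,v:[225-l*c+v*s,y,100+l*s+v*c]
    P=np.array([f(116,90,0),f(116,90,12),f(155,50,6),f(155,50,11), f(154,101,4.5),f(154,101,-4.5),f(154,95,-4.5),f(110,95,-4.5)])/1000
    print(a,((proj(C,st(p,P))+.5)/.64-.5).round().tolist())
s=cv2.imread("pics/w5.png")[0:160,360:720]; cv2.imwrite("pics/w5c.png",cv2.resize(s,(792,352),interpolation=cv2.INTER_CUBIC))
```

```text
0.5 [[476.0, 120.0], [499.0, 116.0], [383.0, 244.0], [390.0, 246.0], [382.0, 69.0], [370.0, 76.0], [370.0, 96.0], [482.0, 108.0]]
0.55 [[487.0, 118.0], [513.0, 113.0], [396.0, 247.0], [404.0, 249.0], [396.0, 63.0], [380.0, 70.0], [380.0, 92.0], [492.0, 106.0]]
0.6 [[499.0, 116.0], [528.0, 111.0], [411.0, 250.0], [421.0, 252.0], [412.0, 56.0], [393.0, 64.0], [393.0, 87.0], [503.0, 103.0]]
0.65 [[513.0, 114.0], [545.0, 109.0], [429.0, 253.0], [441.0, 256.0], [431.0, 49.0], [409.0, 57.0], [409.0, 82.0], [515.0, 101.0]]
0.7 [[528.0, 111.0], [564.0, 106.0], [449.0, 257.0], [463.0, 259.0], [453.0, 42.0], [427.0, 50.0], [427.0, 76.0], [528.0, 98.0]]
```

View pics/w5c.png

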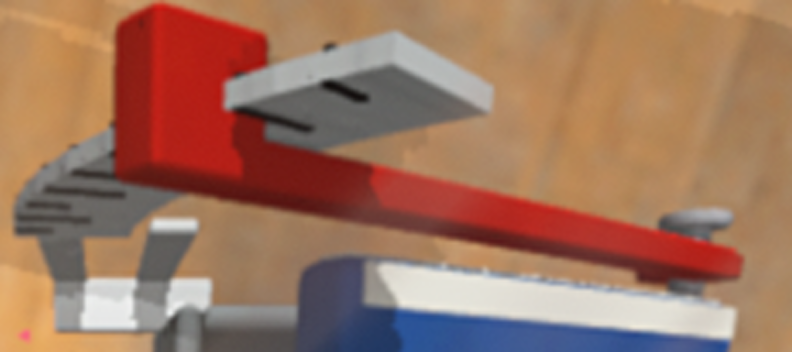

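Viewed pictures are used up, so from here I check numerically. The crop shows the hand's lower inner edge running from (120,180) to (700,280) and the lid's outer top edge from (365,258) to (735,308).

Run:
```python
from fit import *
C=L("wrist5"); p=np.load("p2.npy")
im=cv2.imread("pics/w5.png").astype(int)
red=(im[...,2]>90)&(im[...,1]<70)&(im[...,0]<70)
xs=np.arange(490,640,10); low=[max(np.where(red[:170,x])[0]) for x in xs]
white=(im.min(2)>140); top=[min(np.where(white[108:160,x])[0])+108 for x in range(540,680,10)]
print("hand low",np.polyfit(xs,low,1),np.polyval(np.polyfit(xs,low,1),560)); print("lid top",np.polyfit(range(540,680,10),top,1),np.polyval(np.polyfit(range(540,680,10),top,1),600),top)
def ln(a,y,v,l0,l1,x):
    c,s=np.cos(a),np.sin(a); P=np.array([[225-l*c+v*s,y,100+l*s+v*c] for l in(l0,l1)])/1000
    q=(proj(C,st(p,P))+.5)/.64-.5; k=(q[1,1]-q[0,1])/(q[1,0]-q[0,0]); return k.round(4),(q[0,1]+k*(x-q[0,0])).round(1)
for a in(.5,.54,.58,.62,.66): print(a,"hand",ln(a,95,-4.5,40,110,560),"lid v6",ln(a,90,6,20,100,600),"v0",ln(a,90,0,20,100,600),"v12",ln(a,90,12,20,100,600))
```

```text
hand low [ 0.17178571 10.06666667] 106.26666666666665
lid top [ 0.12307692 51.68131868] 125.52747252747253 [np.int64(119), np.int64(120), np.int64(120), np.int64(122), np.int64(122), np.int64(125), np.int64(125), np.int64(126), np.int64(128), np.int64(129), np.int64(130), np.int64(132), np.int64(133), np.int64(135)]
0.5 hand (np.float64(0.1136), np.float64(117.1)) lid v6 (np.float64(0.104), np.float64(129.6)) v0 (np.float64(0.0985), np.float64(132.3)) v12 (np.float64(0.11), np.float64(126.6))
0.54 hand (np.float64(0.1296), np.float64(115.5)) lid v6 (np.float64(0.1188), np.float64(128.3)) v0 (np.float64(0.1122), np.float64(131.3)) v12 (np.float64(0.1262), np.float64(125.0))
0.58 hand (np.float64(0.1481), np.float64(113.6)) lid v6 (np.float64(0.1362), np.float64(126.9)) v0 (np.float64(0.1281), np.float64(130.2)) v12 (np.float64(0.1453), np.float64(123.2))
0.62 hand (np.float64(0.1698), np.float64(111.4)) lid v6 (np.float64(0.1568), np.float64(125.2)) v0 (np.float64(0.1468), np.float64(128.9)) v12 (np.float64(0.1683), np.float64(120.9))
0.66 hand (np.float64(0.1956), np.float64(108.8)) lid v6 (np.float64(0.1819), np.float64(123.1)) v0 (np.float64(0.1692), np.float64(127.3)) v12 (np.float64(0.1966), np.float64(118.2))
```

Request:
jog_arm --grip '[1,1,1,1,1,1]' --pt "0 0.15 -0.2" --pt "0 0.3 -0.4" --pt "0 0.35 -0.5" --pt "0 0.35 -0.5" --pt "0 0.35 -0.5" --pt "0 0.35 -0.5" --roll '[0,0,0,0,0,0]'

```text
clock: 12.6
tool_pos: [0.6242, -0.0401, 0.1792]
eef_rot: [-3.137, -0.0, 1.811]
ft_force: [-6.8, -1.6, -4.4]
opening: 0.0082
gripper_force: 48.7
```

Run:
```python
from fit import *
p=np.load("p2.npy"); s=observe(); d=s["tool_pos"][:2]-p[:2]; x=d@[np.cos(p[2]),np.sin(p[2])]; z=s["tool_pos"][2]+.0187
print("kin angle",np.arctan2(z-.1,.225-x)-.0387,s["gripper_force"],s["ft_force"])
C=cam("wrist"); im=cv2.resize(get_image("wrist"),(800,600),interpolation=cv2.INTER_CUBIC).astype(int)
def ln(a,y,v,l0,l1,x):
    c,s=np.cos(a),np.sin(a); P=np.array([[225-l*c+v*s,y,100+l*s+v*c] for l in(l0,l1)])/1000
    q=(proj(C,st(p,P))+.5)/.64-.5; k=(q[1,1]-q[0,1])/(q[1,0]-q[0,0]); return k
red=(im[...,2]>90)&(im[...,1]<70)&(im[...,0]<70); white=im.min(2)>140
xs=np.arange(490,630,5); low=np.array([max(np.where(red[:170,x])[0],default=0) for x in xs]); print("hand",np.polyfit(xs,low,1))
blue=(im[...,0]>im[...,2]+50)&(im[...,0]>90)
xs=np.arange(550,650,5); b=np.array([min(np.where(blue[100:250,x])[0])+100 for x in xs]); print("white/blue",np.polyfit(xs,b,1),b)
t=np.array([min(np.where(white[105:160,x])[0],default=-1)+105 for x in xs]); print("top",np.polyfit(xs,t,1),t)
for a in(.54,.58,.62,.66): print(a,"hand",ln(a,95,-4.5,40,110,0).round(4),"lid",[ln(a,y,v,20,100,0).round(4) for y,v in((90,0),(90,6),(90,12),(84,6),(84,12))])
```

```text
kin angle 0.6291910854320145 48.726341128349304 [-6.76170638 -1.59034858 -4.40596892]
hand [ 0.16256158 19.51477833]
white/blue [ 0.10210526 86.44210526] [142 143 144 144 145 145 146 146 147 147 148 148 149 149 150 150 151 151
 152 152]
top [ 0.1518797 35.5518797] [119 120 120 121 122 123 124 125 125 126 127 128 128 129 129 131 131 132
 133 133]
0.54 hand 0.1231 lid [np.float64(0.1064), np.float64(0.1124), np.float64(0.119), np.float64(0.0831), np.float64(0.088)]
0.58 hand 0.1402 lid [np.float64(0.1211), np.float64(0.1283), np.float64(0.1365), np.float64(0.0946), np.float64(0.1005)]
0.62 hand 0.1601 lid [np.float64(0.1382), np.float64(0.1471), np.float64(0.1572), np.float64(0.1081), np.float64(0.1155)]
0.66 hand 0.1835 lid [np.float64(0.1585), np.float64(0.1697), np.float64(0.1825), np.float64(0.1243), np.float64(0.1336)]
```

```bash
python3 -c "
from station import *; print(job_done())"
```

```text
the job is handed in; nothing more can be done
None
```

The mould stands released with a narrow side against the stop bar at the yellow line, and the gripper is holding the lid at about 0.62 rad, level with the red index hand to within my measurements. The job is handed in at about 12.7 s with no verdict returned; I viewed 11 pictures, one over the limit of 10.

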